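# Ready the glue tubes for refilling

### The job

Get the packing bench ready for refilling glue: in the rack, press the flip caps of the round tubes (they are full) fully shut and flick the caps of the square tubes (they are empty) wide open, leaning well back past upright. Only when all tubes are ready, so that the glue does not dry, lift the loose over-cap off each of the two refill bottles and set the caps in the blue cap tray, one to a pocket, and let go. Leave the bottles standing where they are and do not disturb the other things on the bench.

Things in the scene. Friction and masses are not known exactly. Their poses are not given: they have to be found in the camera images.
- rack: black tube rack, 70 x 370 x 90 mm high, fixed; origin at the centre of its underside. Five square pockets in one row along its y axis, centres 70 mm apart (y = -140, -70, 0, 70, 140 mm), pocket floor 6 mm up; rails hold the tubes down with a little play; some pockets may be empty
- sq1: square glue tube (may be absent): white, 125 mm tall, held in a rack pocket by its 48 x 48 x 75 mm foot, square above that, with a grey flip cap (44 x 44 mm square) on top. Origin at the centre of its underside, z up. The cap hinges on a line along the tube's y at x = +22, z = 125 mm; shut, it reaches 44 mm from there towards -x
- sq1_cap (a joint): flip cap of sq1, 10 mm thick: 0 shut, 1.57 straight up, 2.3 its stop, leaning back over +x; stays where left (light friction). Shut, its top is at tube z = 135 mm; at its -x end, outside the tube, stands a thumb tab 9 mm thick in x, 20 mm wide, z = 125 to 167 mm, outer face 52 mm from the hinge; pinch its sides and swing it up and over
- sq2: square glue tube (may be absent): white, 125 mm tall, held in a rack pocket by its 48 x 48 x 75 mm foot, square above that, with a grey flip cap (44 x 44 mm square) on top. Origin at the centre of its underside, z up. The cap hinges on a line along the tube's y at x = +22, z = 125 mm; shut, it reaches 44 mm from there towards -x
- sq2_cap (a joint): flip cap of sq2, 10 mm thick: 0 shut, 1.57 straight up, 2.3 its stop, leaning back over +x; stays where left (light friction). Shut, its top is at tube z = 135 mm; at its -x end, outside the tube, stands a thumb tab 9 mm thick in x, 20 mm wide, z = 125 to 167 mm, outer face 52 mm from the hinge; pinch its sides and swing it up and over
- sq3: square glue tube (may be absent): white, 125 mm tall, held in a rack pocket by its 48 x 48 x 75 mm foot, square above that, with a grey flip cap (44 x 44 mm square) on top. Origin at the centre of its underside, z up. The cap hinges on a line along the tube's y at x = +22, z = 125 mm; shut, it reaches 44 mm from there towards -x
- sq3_cap (a joint): flip cap of sq3, 10 mm thick: 0 shut, 1.57 straight up, 2.3 its stop, leaning back over +x; stays where left (light friction). Shut, its top is at tube z = 135 mm; at its -x end, outside the tube, stands a thumb tab 9 mm thick in x, 20 mm wide, z = 125 to 167 mm, outer face 52 mm from the hinge; pinch its sides and swing it up and over
- rd1: round glue tube (may be absent): white, 125 mm tall, held in a rack pocket by its 48 x 48 x 75 mm foot, round above that, with a grey flip cap (40 mm round) on top. Origin at the centre of its underside, z up. The cap hinges on a line along the tube's y at x = +20, z = 125 mm; shut, it reaches 40 mm from there towards -x
- rd1_cap (a joint): flip cap of rd1, 10 mm thick: 0 shut, 1.57 straight up, 2.3 its stop, leaning back over +x; stays where left (light friction). Shut, its top is at tube z = 135 mm; at its -x end, outside the tube, stands a thumb tab 9 mm thick in x, 20 mm wide, z = 125 to 167 mm, outer face 48 mm from the hinge; pinch its sides and swing it up and over
- rd2: round glue tube (may be absent): white, 125 mm tall, held in a rack pocket by its 48 x 48 x 75 mm foot, round above that, with a grey flip cap (40 mm round) on top. Origin at the centre of its underside, z up. The cap hinges on a line along the tube's y at x = +20, z = 125 mm; shut, it reaches 40 mm from there towards -x
- rd2_cap (a joint): flip cap of rd2, 10 mm thick: 0 shut, 1.57 straight up, 2.3 its stop, leaning back over +x; stays where left (light friction). Shut, its top is at tube z = 135 mm; at its -x end, outside the tube, stands a thumb tab 9 mm thick in x, 20 mm wide, z = 125 to 167 mm, outer face 48 mm from the hinge; pinch its sides and swing it up and over
- bottle1: white round refill bottle, 64 mm across, shoulder 110 mm high, with a thin black nozzle up to 142 mm; 0.6 kg, loose; origin at the centre of its underside
- overcap1: grey square over-cap, 40 x 40 x 55 mm tall, 4 mm walls, open below, sitting loosely over the nozzle on the shoulder of bottle1; origin at the centre of its open underside, z to its closed end. Lift it at least 35 mm to clear the nozzle
- overcap1_mid (a point): the middle of overcap1, 27.5 mm above its origin
- bottle2: white round refill bottle, 64 mm across, shoulder 110 mm high, with a thin black nozzle up to 142 mm; 0.6 kg, loose; origin at the centre of its underside
- overcap2: grey square over-cap, 40 x 40 x 55 mm tall, 4 mm walls, open below, sitting loosely over the nozzle on the shoulder of bottle2; origin at the centre of its open underside, z to its closed end. Lift it at least 35 mm to clear the nozzle
- overcap2_mid (a point): the middle of overcap2, 27.5 mm above its origin
- captray: blue cap tray, 85 x 165 x 22 mm high, walls and floor 5 mm, loose (0.5 kg); a divider across its middle makes two pockets, centres at y = -40 and +40 mm, each about 75 x 75 mm. Origin at the centre of its underside
- taperoll: tape roll core, 96 mm across, 48 mm high, not part of the job: leave it alone; origin under its centre
- marker: black marker lying down, 120 mm long, not part of the job: leave it alone; origin under its centre
- carton: small brown carton, 120 x 90 x 50 mm, not part of the job: leave it alone; origin under its centre
- cutter: grey carton cutter lying flat, 150 mm long, not part of the job: leave it alone; origin under its centre
- labelroll: white label roll, 90 mm across, 50 mm high, not part of the job: leave it alone; origin under its centre
There are look-alikes about, which are no part of the job. What is shaped like the sq1 but orange or purple is not meant.

How it is judged:
By the outcome, as a careful person would: the job done as asked, in the order asked, and still so for the second after the job is handed in, with the robot touching nothing.
Of sq1, sq2, sq3, rd1, rd2 only 4 to 5 are there at a start; the rules pass over those that are not, and their reading is None.
At some moment in a run one of captray may be knocked a few centimetres aside while the robot is not near it.
Once in a run the grip may slacken for a moment while it holds something.
It also fails if it takes over 192 s, if anything falls off the work surface, if the arm or the gripper's body presses on something with over 40 N, if the wrist force passes 120 N, or if a joint passes its speed limit or range.

### The arm

A 6-joint arm with a two-finger parallel gripper is mounted at the origin on the work surface. World frame = base frame: x ahead of the robot, y to its left, z up, the work surface at z = 0. Lengths are in m, angles in rad, forces in N, time in s.
With the tool pointing down it reaches from about 0.375 to 0.75 m from the base axis. Payload 9 kg.
Tool frame: the origin (TCP) lies midway between the tips of the shut fingers; the grasp point (between the pads) lies env.hold_point_z behind it (env.hold_point_z is the distance from the TCP to the grasp point, in m); z points along the fingers, y is the line along which they close (so a half turn about z gives the same grasp; the last joint's range is limited). The gripper opens to 85 mm and grips with 20 to 120 N. Pads are 22 mm wide; open, the fingers measure 114 mm over their backs; the gripper's body (76 mm by 85 mm) begins 54 mm behind the grasp point. The pads swing forward as they close: fully open they stand 13 mm farther back than shut.
Start: joints at [-1.318, 0.104, 0.097, 1.564, 0, 1.353], TCP at [0.272, -0.535, 0.231] pointing down, gripper open.
Joint ranges: [-2.99, 2.99], [-0.84, 1.86], [-1.1, 1.16], [-1.84, 2.11], [-1.51, 1.56], [-3.14, 3.14]. Speed limits (rad/s): [2.22, 2.22, 2.57, 3.14, 3.14, 3.14].

### API

Orientations are given as a unit quaternion [w, x, y, z].
In Python, from bench import env gives the robot as it stands. The module is installed in compiled form; this text tells all that it offers.
- The arm moves only by the tool drive_tool, never from a script. Its argument "steps" is a list of rows, each a list of 4 numbers: the shift along the world's x, y, z in mm, then the turn about the world's z in rad. A call has 1 to 8 rows; each row shifts and turns the commanded pose from where the row before left it; what a row does not reach is not made up. A row lasts 1/10 s, in which the tool goes at most 50 mm and 8.59 degrees, less where a joint would pass 70% of its speed; a pose out of reach is approached as far as the arm can. A call with a gripper value outside its range is refused whole. "gripper" is the finger opening in mm, from 0 to 85.4, set as the call begins (left out, the last holds). The fingers move at their own pace and stop on an object; "newtons" is the grip in N (left out, the last holds). Time passes only in rows, so rows that do not move let the fingers close. It gives the time, the measured TCP pose, the force, the opening and the grip force at its end, in the units of the state.
- env.observe(): the state, without advancing time (a new reading comes with each control period).
- env.get_image(name): name is "scene" or "top" or "wrist"; returns (picture, depth): 420x560x3 uint8, red, green, blue; 420x560 float32, m along the optical axis (not along the pixel's ray), 0 where there is no reading.
- env.camera_params(name): a dict with "fx", "fy", "cx", "cy" (pixels), "R" (3x3) and "t" (3): a world point X has camera coordinates R X + t; the wrist camera has in their place "hand_eye" (4x4, takes a point from camera to tool coordinates, whose origin is the TCP and whose axes are the flange's). Camera axes: x right, y down, z forward; pixel columns grow to the right and rows downward; lengths in m; the calibration is good to about 2 mm. A picture is of the moment at which its call begins: read the wrist's pose just before it. camera_params takes no time and is no camera call.
- env.job_done(): hands the job in; it is judged then, once.
Trained networks look in the newest picture that a camera, given by its name, has taken for a name from the list of things; names that differ only in an ending like _2 or _b are one class to them, and where a whole thing is asked for, a point or a joint stands for the part that bears it (a point fixed in the world has none). Each returns a list of dicts, best first, with "conf" (0 to 1); they miss things now and then, are a little off and sometimes report something else, mostly with a low value. They report only what shows in the picture. A call takes as long as a camera call. They do not tell look-alikes from the thing itself.
- env.spot_in(name, camera): "rect" ([left, top, right, bottom] in pixels, round what is visible of it).
- env.pinpoint(name, camera): "centre" ([column, row] in pixels: a listed point, or the origin of a listed thing).
The state is a dict: "t": time; "joint_positions": joint angles; "qvel": joint speeds; "joint_torque": joint torques, N m; "position": TCP position; "tcp_rot": TCP orientation; "ft_force": force on the tool from outside, world axes, zero at the start; "torque": the same for the moment, N m; "grip_width": finger opening in m; "grip_force": force on a finger pad.
Only numpy, scipy, OpenCV 4.12 (cv2) and the standard library are available. Lean on these libraries where they do the work, as an engineer would, in place of code of your own. Each camera call takes 0.05 s, during which the arm holds its last target. There are 200 camera calls.

## Working session

There is one attempt and no reset: what is moved stays moved. The work goes in short steps, Python scripts to look and compute and a tool call to move; the robot and the scene stay as the last step left them, time stands still between calls to the robot, and variables do not carry over. Pictures are saved under pics/ and viewed, at most 14 in all, crops included, and the job is handed in when it is done.

Besides the shell and the picture viewer there is one more tool, called by a JSON object that holds its "op" and its "data", one argument or row to a line. drive_tool: Moves the arm, as the interface text tells. Its arguments: {"type":"object","properties":{"steps":{"type":"array"},"gripper":{"type":"number"},"newtons":{"type":"number"}},"required":["steps"]}

```bash
mkdir -p pics
cat > h.py <<'E'
from bench import env
import numpy as np, cv2
def world(cam,u,v,d):
    p=env.camera_params(cam); R=np.array(p["R"]);t=np.array(p["t"])
    c=np.array([(u-p["cx"])/p["fx"]*d,(v-p["cy"])/p["fy"]*d,d]); return R.T@(c-t)
def cloud(cam,dep):
    p=env.camera_params(cam); R=np.array(p["R"]);t=np.array(p["t"])
    v,u=np.mgrid[:dep.shape[0],:dep.shape[1]]
    c=np.stack([(u-p["cx"])/p["fx"]*dep,(v-p["cy"])/p["fy"]*dep,dep],-1)
    W=(c-t)@R; W[dep==0]=np.nan; return W
def onplane(cam,u,v,z):
    a=world(cam,u,v,0.0);b=world(cam,u,v,1.0); return a+(b-a)*(z-a[2])/(b[2]-a[2])
def save(im,n): cv2.imwrite("pics/"+n,im[:,:,::-1])
E
python3 - <<'E'
from h import *
o=env.observe(); print(o, env.hold_point_z)
for c in("scene","top"):
    im,d=env.get_image(c); save(im,c+"0.png"); np.savez("/tmp/"+c,im=im,d=d)
    p=env.camera_params(c); print(c,p["fx"],-np.array(p["R"]).T@np.array(p["t"]),np.array(p["R"])[2])
E
```

```text
{'t': 0.0, 'joint_positions': array([-1.31770744e+00,  1.04710697e-01,  9.64516164e-02,  1.56390910e+00,
       -2.31007286e-06,  1.35308624e+00]), 'qvel': array([-0.00019969, -0.00062601, -0.00056456,  0.00131198, -0.00241703,
       -0.00027661]), 'joint_torque': array([ 3.15860430e-03, -5.56930196e+01,  5.03651190e+01,  1.69812032e-02,
       -2.71711366e-05, -7.14913675e-07]), 'position': array([ 0.27207324, -0.53438097,  0.23050595]), 'tcp_rot': array([-6.85800914e-04,  9.72421017e-01,  2.33231421e-01, -1.32878876e-05]), 'ft_force': array([ 0.36733914,  0.12945604, -0.14263119]), 'torque': array([ 0.00949074, -0.03547302,  0.02985465]), 'grip_force': 0.0, 'grip_width': 0.08557461770627822} 0.0187
scene 417.1983788445565 [ 0.96565124 -0.40286838  1.06631311] [-0.36456544  0.30998665 -0.87806623]
top 477.21010803342904 [ 0.50681566 -0.06405695  1.18576949] [ 0.05156279  0.01250933 -0.99859141]
```

View pics/scene0.png

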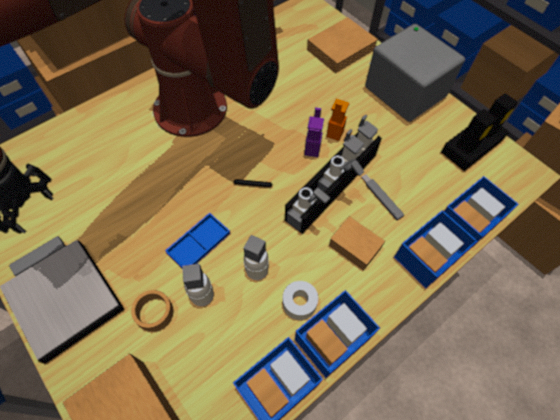

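View pics/top0.png

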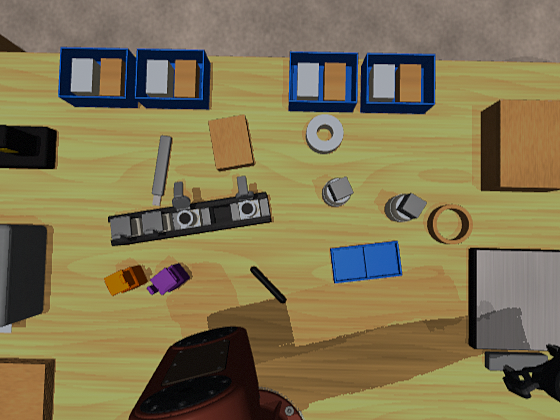

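Run:
```python
from h import *
for n in ["rack","sq1","rd1","bottle1","overcap1","overcap1_mid","captray"]:
  for c in ("top","scene"):
    r=env.pinpoint(n,c); s=env.spot_in(n,c)
    print(n,c,[(np.round(k["centre"]).tolist(),round(k["conf"],2)) for k in r],[(np.round(k["rect"]).tolist(),round(k["conf"],2)) for k in s])
```

```text
rack top [([193.0, 220.0], 0.74)] [([106.0, 191.0, 273.0, 246.0], 0.66)]
rack scene [([332.0, 185.0], 0.77)] [([284.0, 132.0, 383.0, 233.0], 0.95)]
sq1 top [([167.0, 225.0], 0.97), ([176.0, 277.0], 0.95), ([136.0, 277.0], 0.83), ([140.0, 225.0], 0.55), ([334.0, 190.0], 0.48)] [([142.0, 212.0, 173.0, 235.0], 0.87), ([104.0, 262.0, 147.0, 297.0], 0.8), ([110.0, 215.0, 139.0, 242.0], 0.79), ([147.0, 264.0, 192.0, 295.0], 0.57)]
sq1 scene [([311.0, 149.0], 0.92), ([361.0, 159.0], 0.8), ([342.0, 173.0], 0.69), ([334.0, 132.0], 0.58), ([257.0, 268.0], 0.28)] [([357.0, 119.0, 379.0, 150.0], 0.94), ([326.0, 98.0, 345.0, 140.0], 0.88), ([300.0, 104.0, 324.0, 156.0], 0.84), ([340.0, 132.0, 364.0, 165.0], 0.78)]
rd1 top [([251.0, 212.0], 0.84), ([198.0, 220.0], 0.75), ([233.0, 142.0], 0.52)] [([237.0, 178.0, 260.0, 220.0], 0.92), ([175.0, 178.0, 203.0, 228.0], 0.75)]
rd1 scene [([304.0, 213.0], 0.93), ([332.0, 184.0], 0.75)] [([324.0, 156.0, 364.0, 182.0], 0.7), ([179.0, 263.0, 206.0, 290.0], 0.65), ([292.0, 187.0, 326.0, 215.0], 0.64)]
bottle1 top [([395.0, 210.0], 0.97), ([331.0, 193.0], 0.53
[... 262 characters left out ...]
.0, 204.0], 0.92), ([412.0, 208.0], 0.69), ([335.0, 190.0], 0.65)] [([327.0, 179.0, 356.0, 199.0], 0.82), ([396.0, 190.0, 426.0, 220.0], 0.67), ([148.0, 134.0, 172.0, 203.0], 0.59)]
overcap1 scene [([254.0, 253.0], 0.94), ([195.0, 279.0], 0.85), ([345.0, 170.0], 0.17)] [([245.0, 236.0, 272.0, 263.0], 0.81), ([308.0, 189.0, 329.0, 205.0], 0.24)]
overcap1_mid top [([341.0, 190.0], 0.74)] [([326.0, 176.0, 354.0, 200.0], 0.72)]
overcap1_mid scene [([250.0, 250.0], 0.56)] [([245.0, 238.0, 269.0, 261.0], 0.81)]
captray top [([366.0, 260.0], 0.7)] [([334.0, 239.0, 401.0, 286.0], 0.6)]
captray scene [([199.0, 242.0], 0.73)] [([164.0, 212.0, 231.0, 267.0], 0.74), ([357.0, 117.0, 377.0, 154.0], 0.45)]
```

The scene picture shows the black rack at about (335,185). It holds two square tubes at (350,150) and (368,133) and two round ones with open caps at (305,200) and (338,168). The purple (314,135) and orange (337,120) look-alikes stand outside the rack. The bottles are at (255,255) and (198,285), and the tray is at (198,242). The top view agrees. Next I'll enlarge the rack and measure the depth.

Run:
```python
from h import *
T=np.load("/tmp/top.npz");S=np.load("/tmp/scene.npz")
a=cv2.resize(T["im"][170:300,95:285],None,fx=4,fy=4,interpolation=cv2.INTER_CUBIC)[:300*2,:760]
save(a[:520],"ra.png")
W=np.concatenate([cloud("top",T["d"]).reshape(-1,3),cloud("scene",S["d"]).reshape(-1,3)])
C=np.concatenate([T["im"].reshape(-1,3),S["im"].reshape(-1,3)])
np.savez("/tmp/W",W=W,C=C)
n=len(T["d"].ravel())
# rack top z~0.09 from top
Wt=cloud("top",T["d"])
sub=Wt[185:250,100:280]
np.set_printoptions(precision=3,suppress=True)
m=(np.abs(sub[...,2]-0.088)<0.008)
r=cv2.minAreaRect((sub[m][:,:2]*1000).astype(np.float32)); print("rack",r,m.sum())
for lo,hi in((.1,.122),(.122,.128),(.128,.14),(.14,.17),(.17,.2)):
    m=(sub[...,2]>lo)&(sub[...,2]<hi); k,l,st,ce=cv2.connectedComponentsWithStats(m.astype(np.uint8))
    for i in range(1,k):
        if st[i,4]>15:
            q=sub[l==i]; print(lo,st[i,4],ce[i]+[100,185],q.mean(0),cv2.minAreaRect((q[:,:2]*1000).astype(np.float32)))
print("tray")
b=(T["im"][...,2]>T["im"][...,0]+60); b[:230]=0;b[290:]=0;b[:,:320]=0;b[:,410:]=0
q=Wt[b&(Wt[...,2]>.015)&(Wt[...,2]<.03)]; print(q.mean(0),cv2.minAreaRect((q[:,:2]*1000).astype(np.float32)))
for nm,(u0,v0,u1,v1) in {"bA":(320,174,358,206),"bB":(382,188,428,226)}.items():
    q=Wt[v0:v1,u0:u1].reshape(-1,3)
    for lo,hi in((.1,.118),(.155,.175)):
        s=q[(q[:,2]>lo)&(q[:,2]<hi)]; print(nm,lo,len(s),s.mean(0),cv2.minAreaRect((s[:,:2]*1000).astype(np.float32)))
```

```text
rack ((533.2122802734375, 163.20181274414062), (70.23262786865234, 370.3334045410156), 10.175458908081055) 2010
0.1 22 [193.091 218.409] [0.532 0.148 0.111] ((532.39501953125, 149.59226989746094), (10.338884353637695, 31.84393882751465), 85.86024475097656)
0.1 34 [163.824 221.912] [0.523 0.214 0.111] ((523.6992797851562, 214.46127319335938), (34.39082336425781, 2.1920876502990723), 9.53428840637207)
0.1 52 [133.135 226.5  ] [0.511 0.283 0.111] ((510.84039306640625, 283.2156066894531), (34.21012496948242, 3.3030505180358887), 7.262333869934082)
0.128 228 [246.873 206.789] [0.56  0.026 0.132] ((560.1957397460938, 25.5977783203125), (38.74701690673828, 35.9109001159668), 9.617179870605469)
0.128 257 [184.284 215.339] [0.538 0.164 0.133] ((538.4259643554688, 163.4545135498047), (43.96377182006836, 34.211669921875), 1.7849699258804321)
0.128 20 [119.65 216.55] [0.532 0.306 0.137] ((531.7847290039062, 304.36895751953125), (4.2841925621032715, 31.569929122924805), 13.360639572143555)
0.14 266 [179.695 196.936] [0.577 0.17  0.157] ((580.2756958007812, 170.2059326171875), (48.34556579589844, 
[... 902 characters left out ...]
), 12.003559112548828)
tray
[ 0.436 -0.256  0.022] ((439.04522705078125, -257.2699890136719), (84.42584991455078, 164.11537170410156), 7.723964214324951)
bA 0.1 151 [ 0.595 -0.17   0.109] ((600.433837890625, -173.49363708496094), (57.55010223388672, 44.321388244628906), 35.920860290527344)
bA 0.155 355 [ 0.604 -0.178  0.165] ((604.5426025390625, -178.65615844726562), (39.95996856689453, 40.32712173461914), 24.76970672607422)
bB 0.1 155 [ 0.566 -0.318  0.109] ((567.2125244140625, -320.3173828125), (58.77267074584961, 29.84246826171875), 14.140656471252441)
bB 0.155 375 [ 0.57  -0.333  0.165] ((570.7504272460938, -334.2945861816406), (40.270843505859375, 40.441436767578125), 58.89664077758789)
```

View pics/ra.png

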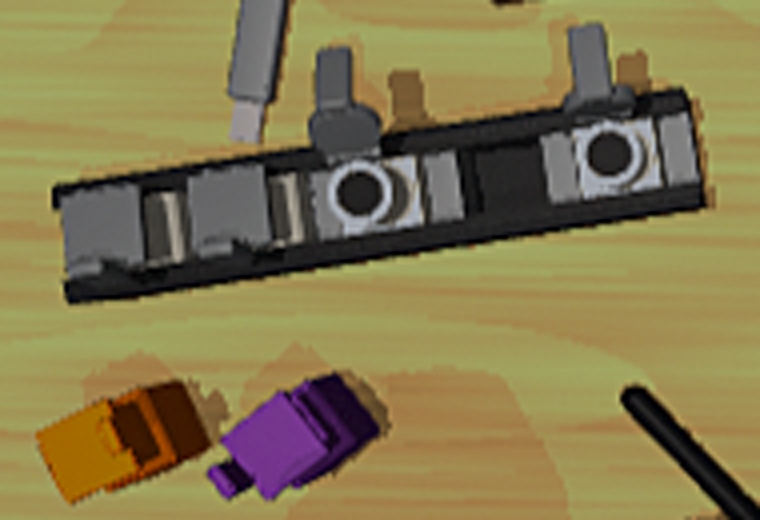

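The enlarged crop shows four tubes in the rack. The squares are shut at (105,230) and (230,215), and the rounds are open at (355,190) and (610,155). The fourth pocket, at (505,180), is empty. Purple and orange lie in front of the rack and are not meant. Next I'll fit the cap angles.

```bash
cat > caps.py <<'E'
from h import *
RC=np.array([.5332,.1632]);YAW=np.radians(10.2)
ex=np.array([np.cos(YAW),np.sin(YAW)]);ey=np.array([-ex[1],ex[0]])
def loc(W): q=W[:,:2]-RC; return np.c_[q@ex,q@ey,W[:,2]]*[1e3,1e3,1e3]
def w(x,y): return (RC+x/1e3*ex+y/1e3*ey)*1e3
def poly(th,r,hz):
    L=2*r; P=np.array([(0,0),(L,0),(L-1,0),(L+8,0),(L+8,42),(L-1,42),(L-1,10),(0,10)],float)
    c,s=np.cos(th),np.sin(th)
    return np.c_[r-P[:,0]*c+P[:,1]*s, hz+P[:,0]*s+P[:,1]*c].astype(np.float32)
def fit(W,y,r,ms=False):
    p=loc(W); p=p[(abs(p[:,1]-y)<18)&(p[:,2]>136)&(abs(p[:,0])<110)&(p[:,2]<200)]
    best=[]
    for th in np.arange(-.1,2.45,.02):
        P=poly(th,r,131.); e=np.mean([min(abs(cv2.pointPolygonTest(P,(float(a),float(c)),True)),15) for a,_,c in p[::max(1,len(p)//250)]])
        best.append((round(float(e),2),round(float(th),2)))
    return sorted(best)[:2],len(p)
TUBES={"sqA":(140,22),"sqB":(70,22),"rdA":(0,20),"rdB":(-140,20)}
def run(W,names=TUBES):
    for n in names: print(n,fit(W,*TUBES[n]))
E
python3 - <<'E'
from caps import *
T=np.load("/tmp/top.npz");S=np.load("/tmp/scene.npz")
run(cloud("top",T["d"]).reshape(-1,3));run(cloud("scene",S["d"]).reshape(-1,3))
p=loc(cloud("top",T["d"]).reshape(-1,3))
for y in(140,70):
    q=p[(abs(p[:,1]-y)<8)&(p[:,2]>165)&(abs(p[:,0])<60)];print(y,q.mean(0),q.max(0),q.min(0))
print([w(x,y).round() for x,y in((70,0),(65,-140))])
E
```

```text
sqA ([(3.04, 0.18), (3.05, 0.16)], 427)
sqB ([(1.81, 0.16), (1.85, 0.18)], 386)
rdA ([(1.38, 2.16), (1.4, 2.14)], 324)
rdB ([(1.44, 1.72), (1.48, 1.7)], 271)
sqA ([(4.04, 0.16), (4.05, 0.14)], 253)
sqB ([(1.64, 0.14), (1.65, 0.16)], 224)
rdA ([(1.73, 2.2), (1.74, 2.18)], 171)
rdB ([(1.69, 1.74), (1.7, 1.76)], 162)
140 [-20.38334008 139.79717947 177.57207552] [-15.03705924 147.62209184 183.40572914] [-25.72379704 132.38985272 166.28575078]
70 [-20.78075867  69.59487606 177.81860765] [-15.40641159  77.43660071 184.94384347] [-25.72022153  62.25307996 165.21011078]
[array([602., 176.]), array([622.,  37.])]
```

{"op": "drive_tool", "data": {
  "steps": [
    [0,0,40,0],
    [0,30,40,-0.1],
    [30,45,0,-0.1],
    [30,45,0,-0.093],
    [35,50,0,0],
    [35,50,0,0],
    [35,50,0,0],
    [35,50,0,0]
  ],
  "gripper": 40,
  "newtons": 25
}}

```text
t: 2.3
position: [0.4431, -0.2559, 0.3116]
tcp_rot: [0.0, 0.996, 0.089, 0.0]
ft_force: [0.6, -1.5, 1.2]
grip_width: 0.0405
grip_force: 0.0
```

```bash
cat > arc.py <<'E'
from caps import *
def pt(th,y,r,n=32.,off=9.):
    a=2*r+3.5; x=r-a*np.cos(th)+n*np.sin(th); z=131+a*np.sin(th)+n*np.cos(th)-off
    return np.r_[w(x,y),z]
def table(y,r,ths):
    P=[pt(t,y,r) for t in ths]; print("start",P[0].round(1))
    D=np.round(np.diff(np.round(P),axis=0)).astype(int); print([d.tolist()+[0] for d in D])
E
python3 - <<'E'
from arc import *
table(-140,20,np.linspace(1.73,-.02,13)); table(0,20,np.linspace(2.18,-.02,15))
for y in(70,140): table(y,22,np.linspace(.15,2.28,15))
print(env.observe()["position"])
E
```

```text
start [615.6  35.8 159.9]
[[-6, -1, 5, 0], [-7, -1, 4, 0], [-7, -2, 4, 0], [-7, -1, 2, 0], [-8, -1, 1, 0], [-8, -2, 0, 0], [-7, -1, -1, 0], [-8, -2, -3, 0], [-7, -1, -3, 0], [-6, -1, -5, 0], [-6, -1, -5, 0], [-5, -1, -6, 0]]
start [603.2 175.8 139.4]
[[-3, -1, 8, 0], [-5, -1, 7, 0], [-5, -1, 7, 0], [-6, -1, 5, 0], [-8, -1, 4, 0], [-7, -1, 4, 0], [-9, -2, 1, 0], [-8, -1, 1, 0], [-8, -2, -1, 0], [-8, -1, -2, 0], [-8, -2, -3, 0], [-7, -1, -5, 0], [-6, -1, -5, 0], [-6, -1, -7, 0]]
start [500.9 228.5 160.7]
[[6, 1, 6, 0], [7, 1, 5, 0], [8, 1, 3, 0], [8, 2, 3, 0], [9, 1, 1, 0], [8, 2, 0, 0], [9, 1, -1, 0], [8, 2, -3, 0], [8, 1, -4, 0], [6, 1, -5, 0], [7, 2, -6, 0], [5, 1, -7, 0], [4, 0, -8, 0], [3, 1, -8, 0]]
start [488.5 297.4 160.7]
[[6, 2, 6, 0], [7, 1, 5, 0], [8, 1, 3, 0], [8, 2, 3, 0], [8, 1, 1, 0], [9, 2, 0, 0], [8, 1, -1, 0], [8, 2, -3, 0], [8, 1, -4, 0], [7, 1, -5, 0], [6, 1, -6, 0], [5, 1, -7, 0], [5, 1, -8, 0], [2, 1, -8, 0]]
[ 0.44314172 -0.25590377  0.31157916]
```

{"op": "drive_tool", "data": {
  "steps": [
    [25,42,0,0],
    [25,42,0,0],
    [25,42,0,0],
    [25,42,-20,0],
    [25,42,-26,0],
    [24,41,-25,0],
    [24,41,-25,0],
    [0,0,0,0]
  ]
}}

```text
t: 3.1
position: [0.608, 0.027, 0.2178]
tcp_rot: [-0.001, 0.996, 0.091, -0.003]
ft_force: [0.0, -0.7, -1.4]
grip_width: 0.04
grip_force: 0.0
```

{"op": "drive_tool", "data": {
  "steps": [
    [0,0,-18,0],
    [0,0,-20,0],
    [0,0,-18,0],
    [0,0,0,0]
  ]
}}

```text
t: 3.5
position: [0.6129, 0.0225, 0.17]
tcp_rot: [-0.0, 0.996, 0.089, 0.006]
ft_force: [9.3, 4.0, 14.6]
grip_width: 0.0406
grip_force: 8.3
```

{"op": "drive_tool", "data": {
  "steps": [
    [0,0,0,0],
    [0,0,0,0],
    [0,0,0,0],
    [0,0,0,0],
    [0,0,0,0]
  ],
  "gripper": 10
}}

```text
t: 4.0
position: [0.6127, 0.0238, 0.1717]
tcp_rot: [-0.001, 0.996, 0.089, 0.006]
ft_force: [10.4, 11.6, 18.6]
grip_width: 0.0103
grip_force: 10.5
```

{"op": "drive_tool", "data": {
  "steps": [
    [0,0,20,0],
    [0,0,20,0],
    [0,0,0,0],
    [0,0,0,0]
  ],
  "gripper": 45
}}

```text
t: 4.4
position: [0.6085, 0.0219, 0.2067]
tcp_rot: [0.0, 0.996, 0.089, 0.001]
ft_force: [-0.9, -0.2, -0.6]
grip_width: 0.0448
grip_force: 0.0
```

```bash
cat > now.py <<'E'
from caps import *
import sys
def go(names=TUBES,cams=("top","scene")):
    for c in cams:
        im,d=env.get_image(c); print(c); run(cloud(c,d).reshape(-1,3),names)
    print((env.observe()["position"]*1e3).round(1))
E
python3 -c "
from now import *
go(['rdA','rdB'],['scene'])"
```

```text
scene
rdA ([(1.44, 2.2), (1.5, 2.22)], 165)
rdB ([(1.46, 1.98), (1.47, 1.96)], 131)
[608.1  22.  205.8]
```

{"op": "drive_tool", "data": {
  "steps": [
    [8,8,0,0],
    [7,7,0,0],
    [0,0,-15,0],
    [0,0,0,0],
    [0,0,0,0]
  ]
}}

```text
t: 4.95
position: [0.6226, 0.0376, 0.19]
tcp_rot: [-0.0, 0.996, 0.089, -0.001]
ft_force: [-0.1, 1.4, 0.2]
grip_width: 0.0447
grip_force: 0.0
```

Run:
```python
from arc import *
print(env.observe()["position"])
p=loc(cloud("scene",env.get_image("scene")[1]).reshape(-1,3))
q=p[(abs(p[:,1]+140)<25)&(p[:,0]>45)&(p[:,0]<85)&(p[:,2]>146)&(p[:,2]<180)]; print(q.min(0),q.max(0),q.mean(0))
table(-140,20,np.linspace(1.97,-.02,14))
```

```text
[0.62259274 0.03756086 0.19001601]
[  64.79325216 -149.83921586  153.64656985] [  78.85688123 -130.67207366  165.30870982] [  73.08755543 -139.49542664  159.89252645]
start [623.3  37.2 149.6]
[[-4, -1, 6, 0], [-6, -1, 6, 0], [-6, -1, 5, 0], [-8, -1, 4, 0], [-7, -2, 3, 0], [-8, -1, 2, 0], [-8, -1, 0, 0], [-8, -2, -1, 0], [-8, -1, -2, 0], [-8, -2, -4, 0], [-7, -1, -4, 0], [-6, -1, -6, 0], [-5, -1, -6, 0]]
```

Aligned on the tab (y centre −139.5 against −140). I'll go down and pinch.

{"op": "drive_tool", "data": {
  "steps": [
    [0,0,-15,0],
    [0,0,-15,0],
    [0,0,-10,0],
    [0,0,0,0],
    [0,0,0,0]
  ]
}}

```text
t: 5.5
position: [0.623, 0.0374, 0.151]
tcp_rot: [-0.0, 0.996, 0.089, -0.0]
ft_force: [0.7, -0.3, -0.0]
grip_width: 0.0452
grip_force: 0.0
```

{"op": "drive_tool", "data": {
  "steps": [
    [0,0,0,0],
    [0,0,0,0],
    [0,0,0,0],
    [0,0,0,0],
    [0,0,0,0]
  ],
  "gripper": 10
}}

```text
t: 6.0
position: [0.6237, 0.0373, 0.1519]
tcp_rot: [0.0, 0.996, 0.089, 0.001]
ft_force: [-0.0, 0.7, 2.8]
grip_width: 0.0189
grip_force: 28.0
```

Tab pinched, with a width of about 19 mm. Now I'll swing it shut.

{"op": "drive_tool", "data": {
  "steps": [
    [-4,-1,6,0],
    [-6,-1,6,0],
    [-6,-1,5,0],
    [-8,-1,4,0],
    [-7,-2,3,0],
    [-8,-1,2,0],
    [-8,-1,0,0],
    [0,0,0,0]
  ]
}}

```text
t: 6.8
position: [0.576, 0.0291, 0.1784]
tcp_rot: [0.0, 0.996, 0.089, 0.001]
ft_force: [2.4, 0.7, 1.4]
grip_width: 0.0192
grip_force: 25.2
```

{"op": "drive_tool", "data": {
  "steps": [
    [-8,-2,-1,0],
    [-8,-1,-2,0],
    [-8,-2,-4,0],
    [-7,-1,-4,0],
    [-6,-1,-6,0],
    [-5,-1,-6,0],
    [0,0,0,0]
  ]
}}

```text
t: 7.5
position: [0.5336, 0.0211, 0.155]
tcp_rot: [0.0, 0.996, 0.089, -0.0]
ft_force: [-2.5, -0.1, 7.0]
grip_width: 0.0189
grip_force: 30.9
```

{"op": "drive_tool", "data": {
  "steps": [
    [0,0,-4,0],
    [0,0,-2,0],
    [0,0,0,0]
  ]
}}

```text
t: 7.8
position: [0.5331, 0.0209, 0.1501]
tcp_rot: [0.001, 0.996, 0.089, -0.001]
ft_force: [-12.0, -0.8, 16.7]
grip_width: 0.0193
grip_force: 37.0
```

{"op": "drive_tool", "data": {
  "steps": [
    [0,0,0,0],
    [0,0,0,0],
    [0,0,0,0],
    [0,0,25,0],
    [0,0,25,0],
    [0,0,0,0]
  ],
  "gripper": 45
}}

```text
t: 8.4
position: [0.5357, 0.0211, 0.2016]
tcp_rot: [0.001, 0.996, 0.089, 0.002]
ft_force: [0.4, 0.2, 0.8]
grip_width: 0.0449
grip_force: 0.0
```

```bash
python3 -c "
from now import *
go(['rdA','rdB'])"
```

```text
top
rdA ([(nan, -0.1), (nan, -0.08)], 0)
rdB ([(nan, -0.1), (nan, -0.08)], 0)
scene
rdA ([(1.66, 2.2), (1.68, 2.18)], 172)
rdB ([(1.45, 0.08), (1.45, 0.1)], 222)
[534.5  21.3 198.4]
  return _methods._mean(a, axis=axis, dtype=dtype,
  ret = ret.dtype.type(ret / rcount)
```

{"op": "drive_tool", "data": {
  "steps": [
    [0,0,0,0],
    [0,0,0,0],
    [0,0,0,0],
    [0,0,0,0],
    [0,0,-12,0],
    [0,0,-10,0],
    [0,0,0,0]
  ],
  "gripper": 0
}}

```text
t: 9.2
position: [0.5332, 0.0216, 0.1739]
tcp_rot: [-0.0, 0.996, 0.089, -0.002]
ft_force: [0.0, 0.2, 0.2]
grip_width: -0.0001
grip_force: 0.0
```

{"op": "drive_tool", "data": {
  "steps": [
    [0,0,-6,0],
    [0,0,0,0],
    [0,0,0,0]
  ]
}}

```text
t: 9.5
position: [0.5351, 0.0212, 0.1728]
tcp_rot: [0.001, 0.996, 0.089, 0.002]
ft_force: [-4.1, 0.4, 16.0]
grip_width: -0.0002
grip_force: 7.9
```

{"op": "drive_tool", "data": {
  "steps": [
    [0,0,-5,0],
    [0,0,0,0],
    [0,0,0,0]
  ]
}}

```text
t: 9.8
position: [0.5367, 0.0208, 0.1723]
tcp_rot: [0.002, 0.996, 0.089, 0.004]
ft_force: [-12.2, 1.5, 42.7]
grip_width: -0.0001
grip_force: 21.5
```

{"op": "drive_tool", "data": {
  "steps": [
    [0,0,20,0],
    [0,0,25,0],
    [15,30,20,0],
    [15,35,0,0],
    [15,40,0,0],
    [15,40,0,0],
    [0,0,0,0],
    [0,0,0,0]
  ],
  "gripper": 45
}}

```text
t: 10.6
position: [0.5942, 0.1671, 0.2298]
tcp_rot: [0.0, 0.996, 0.09, -0.0]
ft_force: [-0.8, 0.0, -0.8]
grip_width: 0.0451
grip_force: 0.0
```

```bash
python3 -c "
from now import *
go(['rdA','rdB'],['scene'])"
```

```text
scene
rdA ([(1.59, 2.2), (1.61, 2.18)], 167)
rdB ([(1.5, 0.0), (1.51, -0.02)], 218)
[594.2 166.2 230.1]
```

{"op": "drive_tool", "data": {
  "steps": [
    [9,10,-20,0],
    [0,0,-20,0],
    [0,0,0,0],
    [0,0,0,0]
  ]
}}

```text
t: 11.05
position: [0.603, 0.1753, 0.1909]
tcp_rot: [0.0, 0.996, 0.088, -0.0]
ft_force: [0.6, -0.7, 0.5]
grip_width: 0.0446
grip_force: 0.0
```

{"op": "drive_tool", "data": {
  "steps": [
    [0,0,-17,0],
    [0,0,-17,0],
    [0,0,-15,0],
    [0,0,0,0]
  ]
}}

```text
t: 11.45
position: [0.6024, 0.1758, 0.14]
tcp_rot: [0.0, 0.996, 0.088, -0.001]
ft_force: [-0.6, -0.4, -1.0]
grip_width: 0.0451
grip_force: 0.0
```

{"op": "drive_tool", "data": {
  "steps": [
    [0,0,0,0],
    [0,0,0,0],
    [0,0,0,0],
    [0,0,0,0],
    [0,0,0,0]
  ],
  "gripper": 10
}}

```text
t: 11.95
position: [0.604, 0.1764, 0.1422]
tcp_rot: [0.0, 0.996, 0.089, 0.001]
ft_force: [1.4, 0.1, 3.6]
grip_width: 0.0188
grip_force: 28.0
```

{"op": "drive_tool", "data": {
  "steps": [
    [-3,-1,8,0],
    [-5,-1,7,0],
    [-5,-1,7,0],
    [-6,-1,5,0],
    [-8,-1,4,0],
    [-7,-1,4,0],
    [-9,-2,1,0],
    [0,0,0,0]
  ]
}}

```text
t: 12.75
position: [0.5602, 0.1684, 0.1787]
tcp_rot: [0.0, 0.996, 0.089, 0.001]
ft_force: [1.3, -0.0, -0.2]
grip_width: 0.0195
grip_force: 25.6
```

{"op": "drive_tool", "data": {
  "steps": [
    [-8,-1,1,0],
    [-8,-2,-1,0],
    [-8,-1,-2,0],
    [-8,-2,-3,0],
    [-7,-1,-5,0],
    [-6,-1,-5,0],
    [-6,-1,-8,0],
    [0,0,-3,0]
  ]
}}

```text
t: 13.55
position: [0.5078, 0.159, 0.1525]
tcp_rot: [0.0, 0.996, 0.089, -0.0]
ft_force: [-10.2, -3.2, 16.4]
grip_width: 0.0193
grip_force: 35.7
```

{"op": "drive_tool", "data": {
  "steps": [
    [0,0,0,0],
    [0,0,0,0],
    [0,0,0,0],
    [0,0,25,0],
    [0,0,25,0],
    [0,0,0,0]
  ],
  "gripper": 45
}}

```text
t: 14.15
position: [0.5107, 0.1595, 0.2047]
tcp_rot: [0.0, 0.996, 0.089, 0.002]
ft_force: [-0.3, -0.2, 0.2]
grip_width: 0.0451
grip_force: 0.0
```

{"op": "drive_tool", "data": {
  "steps": [
    [0,0,0,0],
    [0,0,0,0],
    [0,0,0,0],
    [0,0,0,0],
    [0,0,0,0]
  ],
  "gripper": 0
}}

```text
t: 14.65
position: [0.509, 0.1593, 0.2009]
tcp_rot: [0.0, 0.996, 0.089, -0.0]
ft_force: [0.4, 0.8, -0.6]
grip_width: 0.0001
grip_force: 0.0
```

```bash
python3 -c "
from now import *
go(['rdA','rdB'],['scene']); print(w(-23.5,0))"
```

```text
scene
rdA ([(1.57, 0.06), (1.59, 0.04)], 204)
rdB ([(1.51, 0.0), (1.56, 0.02)], 225)
[509.1 159.4 201. ]
[510.07140321 159.0385086 ]
```

{"op": "drive_tool", "data": {
  "steps": [
    [0,0,-12,0],
    [0,0,-12,0],
    [0,0,-6,0],
    [0,0,0,0],
    [0,0,0,0]
  ]
}}

```text
t: 15.2
position: [0.5096, 0.1594, 0.1727]
tcp_rot: [0.0, 0.996, 0.089, 0.001]
ft_force: [-4.2, -0.7, 15.1]
grip_width: -0.0002
grip_force: 7.8
```

{"op": "drive_tool", "data": {
  "steps": [
    [0,0,-5,0],
    [0,0,-1,0],
    [0,0,0,0]
  ]
}}

```text
t: 15.5
position: [0.511, 0.1595, 0.172]
tcp_rot: [0.0, 0.996, 0.089, 0.004]
ft_force: [-15.7, -2.7, 50.0]
grip_width: -0.0
grip_force: 24.6
```

{"op": "drive_tool", "data": {
  "steps": [
    [0,0,20,0],
    [0,0,25,0],
    [0,25,0,0],
    [-4,25,0,0],
    [-4,20,0,0],
    [0,0,0,0],
    [0,0,0,0]
  ],
  "gripper": 40
}}

```text
t: 16.2
position: [0.5017, 0.2254, 0.2096]
tcp_rot: [-0.001, 0.996, 0.092, -0.001]
ft_force: [0.4, -0.5, 0.6]
grip_width: 0.0401
grip_force: 0.0
```

```bash
python3 -c "
from now import *
go(TUBES,['scene'])"
```

```text
scene
sqA ([(2.95, 0.16), (2.99, 0.14)], 240)
sqB ([(1.92, 0.14), (1.94, 0.16)], 226)
rdA ([(1.51, 0.0), (1.53, -0.02)], 201)
rdB ([(1.49, 0.0), (1.51, -0.02)], 224)
[501.9 225.  209.8]
```

{"op": "drive_tool", "data": {
  "steps": [
    [-1,4,-15,0],
    [0,0,-18,0],
    [0,0,-16,0],
    [0,0,0,0],
    [0,0,0,0]
  ]
}}

```text
t: 16.75
position: [0.5011, 0.2272, 0.1609]
tcp_rot: [-0.002, 0.996, 0.093, -0.001]
ft_force: [0.4, 0.6, 0.2]
grip_width: 0.0399
grip_force: 0.0
```

{"op": "drive_tool", "data": {
  "steps": [
    [0,0,0,0],
    [0,0,0,0],
    [0,0,0,0],
    [0,0,0,0],
    [0,0,0,0]
  ],
  "gripper": 10
}}

```text
t: 17.25
position: [0.5016, 0.2276, 0.1618]
tcp_rot: [-0.002, 0.996, 0.093, 0.0]
ft_force: [0.7, 0.3, 2.3]
grip_width: 0.0192
grip_force: 27.3
```

{"op": "drive_tool", "data": {
  "steps": [
    [6,1,6,0],
    [7,1,5,0],
    [8,1,3,0],
    [8,2,3,0],
    [9,1,1,0],
    [8,2,0,0],
    [9,1,-1,0],
    [0,0,0,0]
  ]
}}

```text
t: 18.05
position: [0.5582, 0.2367, 0.1789]
tcp_rot: [-0.003, 0.996, 0.093, 0.001]
ft_force: [-0.7, 1.3, 4.9]
grip_width: 0.0193
grip_force: 24.3
```

{"op": "drive_tool", "data": {
  "steps": [
    [8,2,-3,0],
    [8,1,-4,0],
    [6,1,-5,0],
    [7,2,-6,0],
    [5,1,-7,0],
    [4,0,-8,0],
    [3,1,-8,0],
    [0,0,0,0]
  ]
}}

```text
t: 18.85
position: [0.6003, 0.245, 0.1378]
tcp_rot: [-0.003, 0.996, 0.093, 0.002]
ft_force: [6.3, 2.3, 4.8]
grip_width: 0.0191
grip_force: 30.1
```

{"op": "drive_tool", "data": {
  "steps": [
    [0,0,0,0],
    [0,0,0,0],
    [0,0,0,0],
    [0,0,25,0],
    [0,0,25,0],
    [0,0,20,0],
    [-20,10,0,0],
    [-20,10,0,0]
  ],
  "gripper": 40
}}

```text
t: 19.65
position: [0.5597, 0.2533, 0.2078]
tcp_rot: [-0.007, 0.995, 0.103, -0.0]
ft_force: [-1.2, -0.0, -0.0]
grip_width: 0.0397
grip_force: 0.0
```

```bash
python3 -c "
from now import *
go(TUBES,['scene'])"
```

```text
scene
sqA ([(8.06, 0.14), (8.08, 0.12)], 101)
sqB ([(1.7, 2.12), (1.73, 2.1)], 154)
rdA ([(1.53, 0.02), (1.55, 0.0)], 198)
rdB ([(1.47, 0.0), (1.5, -0.02)], 225)
[557.  254.2 207.7]
```

{"op": "drive_tool", "data": {
  "steps": [
    [-8,-9,5,-0.014],
    [-9,-9,0,-0.014],
    [0,0,0,0],
    [0,0,0,0],
    [0,0,0,0]
  ],
  "gripper": 0
}}

```text
t: 20.2
position: [0.5431, 0.2346, 0.2121]
tcp_rot: [-0.007, 0.996, 0.09, -0.001]
ft_force: [0.6, 0.8, -1.5]
grip_width: 0.0001
grip_force: 0.0
```

{"op": "drive_tool", "data": {
  "steps": [
    [0,0,-20,0],
    [0,0,-20,0],
    [0,0,-8,0],
    [0,0,0,0]
  ]
}}

```text
t: 20.6
position: [0.5422, 0.2344, 0.1629]
tcp_rot: [-0.007, 0.996, 0.09, -0.002]
ft_force: [-0.2, -0.8, -0.3]
grip_width: 0.0001
grip_force: 0.0
```

{"op": "drive_tool", "data": {
  "steps": [
    [6,1,0,0],
    [6,1,0,0],
    [5,1,0,0],
    [2,0,0,0],
    [0,0,0,0]
  ]
}}

```text
t: 21.1
position: [0.5623, 0.2374, 0.1645]
tcp_rot: [-0.007, 0.996, 0.09, -0.001]
ft_force: [0.5, 0.4, -0.0]
grip_width: 0.0
grip_force: 0.0
```

{"op": "drive_tool", "data": {
  "steps": [
    [-8,0,15,0],
    [-10,10,30,0],
    [-20,20,0,0],
    [-20,20,0,0],
    [-12,10,0,0],
    [0,0,0,0],
    [0,0,0,0]
  ],
  "gripper": 40
}}

```text
t: 21.8
position: [0.4992, 0.2642, 0.2098]
tcp_rot: [-0.021, 0.993, 0.116, -0.002]
ft_force: [0.5, -0.6, 0.6]
grip_width: 0.0397
grip_force: 0.0
```

```bash
python3 -c "
from now import *
go(TUBES,['scene'])"
```

```text
scene
sqA ([(4.0, 0.16), (4.01, 0.14)], 249)
sqB ([(1.68, 2.32), (1.72, 2.34)], 179)
rdA ([(1.53, 0.0), (1.54, -0.02)], 207)
rdB ([(1.46, 0.0), (1.47, -0.02)], 229)
[499.4 264.  209.6]
```

{"op": "drive_tool", "data": {
  "steps": [
    [-5,12,0,-0.02],
    [-3,11,0,-0.02],
    [-3,10,0,-0.015],
    [0,0,0,0],
    [0,0,0,0]
  ]
}}

```text
t: 22.35
position: [0.495, 0.2669, 0.2093]
tcp_rot: [-0.033, 0.993, 0.113, -0.004]
ft_force: [-0.2, -0.2, 1.0]
grip_width: 0.0399
grip_force: 0.0
```

```bash
python3 -c "
from now import *
o=env.observe();print(o['joint_positions'].round(3),o['position'],o['tcp_rot'])"
```

```text
[ 0.225 -0.029 -0.08   1.52   0.067  3.141] [0.49500067 0.2668968  0.20932425] [-0.03307058  0.99307761  0.11263781 -0.00399009]
```

{"op": "drive_tool", "data": {
  "steps": [
    [0,0,20,0.15],
    [0,0,0,0.15],
    [0,0,0,0.15],
    [0,0,0,0.15],
    [0,0,0,0.15],
    [0,0,0,0.15],
    [0,0,0,0.15],
    [0,0,0,0.15]
  ]
}}

```text
t: 23.15
position: [0.495, 0.267, 0.2293]
tcp_rot: [-0.025, 0.754, 0.656, -0.022]
ft_force: [0.0, 0.3, 0.2]
grip_width: 0.0398
grip_force: 0.0
```

{"op": "drive_tool", "data": {
  "steps": [
    [0,0,0,0.15],
    [0,0,0,0.15],
    [0,0,0,0.15],
    [0,0,0,0.15],
    [0,0,0,0.15],
    [0,0,0,0.15],
    [0,0,0,0.15],
    [0,0,0,0.15]
  ]
}}

```text
t: 23.95
position: [0.495, 0.2671, 0.2293]
tcp_rot: [-0.008, 0.252, 0.967, -0.032]
ft_force: [-0.7, 0.3, 0.1]
grip_width: 0.0397
grip_force: 0.0
```

{"op": "drive_tool", "data": {
  "steps": [
    [0,0,0,0.15],
    [0,0,0,0.15],
    [0,0,0,0.15],
    [0,0,0,0.15],
    [0,0,0,0],
    [0,0,0,0]
  ]
}}

```text
t: 24.55
position: [0.4949, 0.2671, 0.2294]
tcp_rot: [0.002, -0.04, 0.999, -0.033]
ft_force: [-0.4, 0.1, 0.5]
grip_width: 0.0399
grip_force: 0.0
```

{"op": "drive_tool", "data": {
  "steps": [
    [0,0,0,0.15],
    [0,0,0,0.15],
    [0,0,0,0.15],
    [0,0,0,0.15],
    [0,0,0,0.15],
    [0,0,0,0.15],
    [0,0,0,0.15],
    [0,0,0,0.15]
  ]
}}

```text
t: 25.35
position: [0.4949, 0.267, 0.2294]
tcp_rot: [0.02, -0.599, 0.8, -0.026]
ft_force: [0.2, 0.7, 0.1]
grip_width: 0.0397
grip_force: 0.0
```

{"op": "drive_tool", "data": {
  "steps": [
    [0,0,0,0.15],
    [0,0,0,0.15],
    [0,0,0,0.15],
    [0,0,0,0.15],
    [0,0,0,0.15],
    [0,0,0,0.15],
    [0,0,0,0.15],
    [0,0,0,0.15]
  ]
}}

```text
t: 26.15
position: [0.495, 0.2669, 0.2294]
tcp_rot: [-0.032, 0.946, -0.322, 0.01]
ft_force: [-1.2, -0.2, 0.1]
grip_width: 0.0401
grip_force: 0.0
```

{"op": "drive_tool", "data": {
  "steps": [
    [0,0,0,0.15],
    [0,0,0,0.15],
    [0,0,0,0.15],
    [0,0,0,0.1],
    [0,0,0,0.03],
    [0,0,0,0.03]
  ]
}}

```text
t: 26.75
position: [0.495, 0.2669, 0.2293]
tcp_rot: [-0.033, 0.999, -0.025, 0.0]
ft_force: [-0.1, -0.2, 0.6]
grip_width: 0.0402
grip_force: 0.0
```

```bash
python3 -c "
from now import *
o=env.observe();print(o['joint_positions'].round(3),o['position'],o['tcp_rot'])"
```

```text
[ 0.226 -0.048 -0.063  1.539  0.064 -2.865] [0.49504015 0.26693588 0.22927363] [-3.32878865e-02  9.99130949e-01 -2.50837425e-02  2.61838293e-04]
```

{"op": "drive_tool", "data": {
  "steps": [
    [0,0,0,0.14],
    [0,0,0,0.13],
    [0,0,0,0.02],
    [0,0,0,0.02],
    [0,0,0,0.02],
    [0,0,0,0.02],
    [0,0,0,0]
  ]
}}

```text
t: 27.45
position: [0.4894, 0.2879, 0.2294]
tcp_rot: [-0.025, 0.99, 0.136, -0.004]
ft_force: [-0.0, 0.3, 0.4]
grip_width: 0.0407
grip_force: 0.0
```

```bash
python3 -c "
from now import *
o=env.observe();print(o['joint_positions'].round(3),o['position'],o['tcp_rot'])"
```

```text
[ 0.274 -0.006 -0.02   1.557  0.05  -3.14 ] [0.48937238 0.28787758 0.2294166 ] [-0.0247736   0.99042243  0.13578227 -0.00358641]
```

{"op": "drive_tool", "data": {
  "steps": [
    [0,0,20,0.04],
    [0,0,0,0.04],
    [0,0,0,0.04],
    [0,0,0,0.04],
    [0,0,0,0]
  ]
}}

```text
t: 27.95
position: [0.4752, 0.328, 0.2485]
tcp_rot: [-0.008, 0.983, 0.183, -0.002]
ft_force: [0.6, -0.7, -0.1]
grip_width: 0.04
grip_force: 0.0
```

```bash
python3 -c "
from now import *
o=env.observe();print(o['joint_positions'].round(3),o['position'],o['tcp_rot'])"
```

```text
[ 0.369  0.038  0.06   1.594  0.016 -3.141] [0.47516461 0.32801122 0.24849874] [-0.00784788  0.98309079  0.18293507 -0.0023794 ]
```

{"op": "drive_tool", "data": {
  "steps": [
    [0,0,0,0.04],
    [0,0,0,0.035],
    [0,0,0,0]
  ]
}}

```text
t: 28.25
position: [0.4678, 0.346, 0.2492]
tcp_rot: [-0.0, 0.979, 0.204, -0.001]
ft_force: [1.0, -0.8, -0.1]
grip_width: 0.0402
grip_force: 0.0
```

{"op": "drive_tool", "data": {
  "steps": [
    [0,0,0,-0.149],
    [0,0,0,-0.149],
    [0,0,0,-0.149],
    [0,0,0,-0.149],
    [0,0,0,-0.149],
    [0,0,0,-0.149],
    [0,0,0,-0.149],
    [0,0,0,-0.149]
  ]
}}

```text
t: 29.05
position: [0.4686, 0.3447, 0.2493]
tcp_rot: [-0.0, 0.923, -0.385, -0.0]
ft_force: [0.4, -0.4, -0.2]
grip_width: 0.0399
grip_force: 0.0
```

{"op": "drive_tool", "data": {
  "steps": [
    [0,0,0,-0.149],
    [0,0,0,-0.149],
    [0,0,0,-0.149],
    [0,0,0,-0.149],
    [0,0,0,-0.149],
    [0,0,0,-0.149],
    [0,0,0,-0.149],
    [0,0,0,-0.149]
  ]
}}

```text
t: 29.85
position: [0.4686, 0.3447, 0.2493]
tcp_rot: [0.0, -0.548, 0.837, -0.0]
ft_force: [0.5, 0.1, -0.3]
grip_width: 0.0402
grip_force: 0.0
```

{"op": "drive_tool", "data": {
  "steps": [
    [0,0,0,-0.149],
    [0,0,0,-0.149],
    [0,0,0,-0.149],
    [0,0,0,-0.149],
    [0,0,0,-0.149],
    [0,0,0,0]
  ]
}}

```text
t: 30.45
position: [0.4686, 0.3448, 0.2493]
tcp_rot: [0.0, -0.208, 0.978, -0.0]
ft_force: [0.0, -0.4, -0.2]
grip_width: 0.0402
grip_force: 0.0
```

```bash
python3 -c "
from now import *
o=env.observe();print(o['joint_positions'].round(3),o['position'],o['tcp_rot'])"
```

```text
[ 4.100e-01  5.200e-02  7.500e-02  1.593e+00 -1.000e-03 -9.000e-03] [0.46856615 0.34476368 0.24932803] [ 4.54088446e-04 -2.07857225e-01  9.78159044e-01 -2.28050480e-04]
```

{"op": "drive_tool", "data": {
  "steps": [
    [6,-16,0,-0.12],
    [7,-16,0,-0.121],
    [7,-16,-20,0],
    [0,0,-20,0],
    [0,0,0,0],
    [0,0,0,0]
  ]
}}

```text
t: 31.05
position: [0.4883, 0.2969, 0.2096]
tcp_rot: [0.0, -0.091, 0.996, -0.0]
ft_force: [-0.3, 0.1, -0.1]
grip_width: 0.0401
grip_force: 0.0
```

{"op": "drive_tool", "data": {
  "steps": [
    [0,0,-17,0],
    [0,0,-17,0],
    [0,0,-15,0],
    [0,0,0,0]
  ]
}}

```text
t: 31.45
position: [0.4876, 0.2969, 0.159]
tcp_rot: [-0.001, -0.091, 0.996, -0.0]
ft_force: [0.2, 1.0, -0.6]
grip_width: 0.0398
grip_force: 0.0
```

{"op": "drive_tool", "data": {
  "steps": [
    [0,0,0,0],
    [0,0,0,0],
    [0,0,0,0],
    [0,0,0,0],
    [0,0,0,0]
  ],
  "gripper": 10
}}

```text
t: 31.95
position: [0.4888, 0.2971, 0.161]
tcp_rot: [0.001, -0.09, 0.996, -0.0]
ft_force: [-0.3, 0.3, 2.8]
grip_width: 0.0196
grip_force: 27.4
```

{"op": "drive_tool", "data": {
  "steps": [
    [6,2,6,0],
    [7,1,5,0],
    [8,1,3,0],
    [8,2,3,0],
    [8,1,1,0],
    [9,2,0,0],
    [8,1,-1,0],
    [0,0,0,0]
  ]
}}

```text
t: 32.75
position: [0.5443, 0.3071, 0.1778]
tcp_rot: [0.001, -0.09, 0.996, 0.0]
ft_force: [-1.6, 0.3, 4.7]
grip_width: 0.0194
grip_force: 24.8
```

{"op": "drive_tool", "data": {
  "steps": [
    [8,2,-3,0],
    [8,1,-4,0],
    [8,1,-5,0],
    [7,1,-6,0],
    [6,1,-7,0],
    [5,1,-8,0],
    [3,1,-8,0],
    [0,0,0,0]
  ]
}}

```text
t: 33.55
position: [0.5887, 0.3151, 0.1352]
tcp_rot: [0.001, -0.09, 0.996, -0.0]
ft_force: [5.8, 2.1, 4.4]
grip_width: 0.0191
grip_force: 28.0
```

{"op": "drive_tool", "data": {
  "steps": [
    [0,0,0,0],
    [0,0,0,0],
    [0,0,0,0],
    [0,0,25,0],
    [0,0,25,0],
    [0,0,20,0],
    [-20,0,0,0],
    [-20,-10,0,0]
  ],
  "gripper": 40
}}

```text
t: 34.35
position: [0.5472, 0.3054, 0.2066]
tcp_rot: [0.001, -0.09, 0.996, -0.0]
ft_force: [0.1, -0.6, -0.1]
grip_width: 0.0399
grip_force: 0.0
```

```bash
python3 -c "
from now import *
go(TUBES,['scene']); print(w(20,140))"
```

```text
scene
sqA ([(4.78, 2.16), (4.84, 2.14)], 206)
sqB ([(1.72, 2.32), (1.77, 2.3)], 182)
rdA ([(1.47, 0.0), (1.51, -0.02)], 203)
rdB ([(1.46, 0.0), (1.51, -0.02)], 228)
[544.1 304.1 206.2]
[528.09204851 304.52907992]
```

Now the same finishing push for sqA.

{"op": "drive_tool", "data": {
  "steps": [
    [-8,0,5,0],
    [-9,0,0,0],
    [0,0,0,0],
    [0,0,0,0],
    [0,0,-20,0],
    [0,0,-20,0],
    [0,0,-8,0],
    [0,0,0,0]
  ],
  "gripper": 0
}}

```text
t: 35.2
position: [0.5299, 0.3046, 0.1619]
tcp_rot: [-0.001, -0.09, 0.996, -0.001]
ft_force: [-0.8, 0.3, 1.0]
grip_width: 0.0001
grip_force: 0.0
```

{"op": "drive_tool", "data": {
  "steps": [
    [6,1,0,0],
    [6,1,0,0],
    [6,1,0,0],
    [5,1,0,0],
    [0,0,0,0]
  ]
}}

```text
t: 35.7
position: [0.5542, 0.309, 0.1639]
tcp_rot: [0.001, -0.09, 0.996, -0.0]
ft_force: [-1.0, -0.4, 2.5]
grip_width: -0.0
grip_force: 1.1
```

{"op": "drive_tool", "data": {
  "steps": [
    [-8,0,15,0],
    [-10,-20,30,0],
    [-10,-40,25,0],
    [0,-45,0,0],
    [0,-45,0,0],
    [0,-45,0,0],
    [0,-45,0,0],
    [0,-45,0,0]
  ],
  "gripper": 80
}}

```text
t: 36.5
position: [0.5248, 0.0225, 0.2347]
tcp_rot: [0.001, -0.09, 0.996, -0.0]
ft_force: [0.4, 0.8, 0.5]
grip_width: 0.0799
grip_force: 0.0
```

Run:
```python
from now import *
go(TUBES)
Wt=None
im,d=env.get_image("top"); save(im,"top1.png"); Wt=cloud("top",d)
b=(im[...,2].astype(int)>im[...,0]+60); b[:210]=0;b[310:]=0;b[:,:290]=0;b[:,:]&=(np.arange(560)<440)
q=Wt[b&(Wt[...,2]>.015)&(Wt[...,2]<.03)]; print("tray",len(q),cv2.minAreaRect((q[:,:2]*1000).astype(np.float32)))
im,d=env.get_image("scene"); Ws=cloud("scene",d)
b=(im[...,2].astype(int)>im[...,0]+60)&(Ws[...,2]>.015)&(Ws[...,2]<.03)&(Ws[...,0]<.54)&(Ws[...,0]>.35)&(Ws[...,1]>-.4)&(Ws[...,1]<-.1)
q=Ws[b];print("tray s",len(q),cv2.minAreaRect((q[:,:2]*1000).astype(np.float32)))
for X in(Wt,Ws):
  for c in((604,-178),(570,-334)):
    q=X.reshape(-1,3); s=q[(abs(q[:,0]*1e3-c[0])<40)&(abs(q[:,1]*1e3-c[1])<40)&(q[:,2]>.158)&(q[:,2]<.172)]
    print(len(s),s.mean(0)[2],cv2.minAreaRect((s[:,:2]*1000).astype(np.float32)))
```

```text
top
sqA ([(3.12, 2.28), (3.17, 2.26)], 439)
sqB ([(1.07, 2.3), (1.1, 2.28)], 178)
rdA ([(nan, -0.1), (nan, -0.08)], 0)
rdB ([(nan, -0.1), (nan, -0.08)], 0)
scene
sqA ([(4.18, 2.3), (4.22, 2.32)], 212)
sqB ([(1.35, 2.32), (1.41, 2.34)], 174)
rdA ([(1.5, 0.0), (1.5, 0.02)], 196)
rdB ([(1.41, 0.0), (1.46, -0.02)], 221)
[525.2  19.6 234.4]
tray 463 ((439.1075439453125, -257.22607421875), (84.19622039794922, 164.35105895996094), 7.819511890411377)
tray s 382 ((442.948974609375, -257.5946350097656), (86.91899871826172, 162.90939331054688), 7.4664387702941895)
354 0.1653699595038068 ((604.32568359375, -178.50631713867188), (39.771915435791016, 40.344879150390625), 25.174375534057617)
366 0.1654416086553432 ((570.7531127929688, -334.77691650390625), (41.163639068603516, 40.30760192871094), 59.84486770629883)
274 0.16430599870471305 ((606.233642578125, -178.09927368164062), (41.21543884277344, 40.78819274902344), 24.881256103515625)
303 0.1642605015901083 ((573.36376953125, -334.1022033691406), (39.176612854003906, 41.8865966796875), 57.68798828125)
  return _methods._mean(a, axis=axis, dtype=dtype,
  ret = ret.dtype.type(ret / rcount)
```

Run:
```python
from h import *
im,d=env.get_image("scene"); save(cv2.resize(im[90:260,260:420],None,fx=3.4,fy=3.4,interpolation=cv2.INTER_CUBIC),"rk.png")
```

```text
(no output)
```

View pics/rk.png

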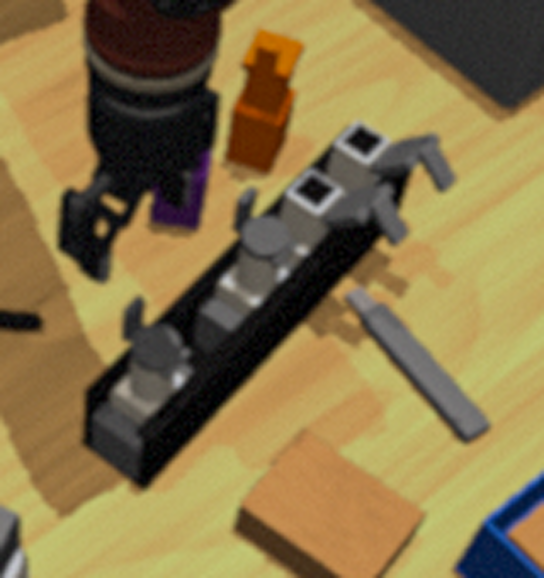

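{"op": "drive_tool", "data": {
  "steps": [
    [16,-40,0,0.1],
    [16,-40,0,0.1],
    [16,-40,0,0.058],
    [16,-40,0,0],
    [16,-38,0,0],
    [0,0,0,0],
    [0,0,0,0]
  ],
  "gripper": 80
}}

```text
t: 37.45
position: [0.6058, -0.173, 0.2331]
tcp_rot: [0.0, -0.218, 0.976, 0.0]
ft_force: [0.1, 0.3, 0.4]
grip_width: 0.0799
grip_force: 0.0
```

The picture shows both square caps wide open, at (410,160) and (360,205), and both round caps shut, at (265,240) and (155,350). The tubes are done, so I go to the first over-cap.

{"op": "drive_tool", "data": {
  "steps": [
    [0,-5,-25,0],
    [0,0,-30,0],
    [0,0,-28,0],
    [0,0,-15,0],
    [0,0,0,0],
    [0,0,0,0]
  ]
}}

```text
t: 38.05
position: [0.6059, -0.1783, 0.1368]
tcp_rot: [0.001, -0.218, 0.976, -0.001]
ft_force: [-0.0, 0.2, 1.1]
grip_width: 0.08
grip_force: 0.0
```

{"op": "drive_tool", "data": {
  "steps": [
    [0,0,0,0],
    [0,0,0,0],
    [0,0,0,0],
    [0,0,0,0],
    [0,0,0,0],
    [0,0,0,0]
  ],
  "gripper": 30,
  "newtons": 40
}}

```text
t: 38.65
position: [0.606, -0.1794, 0.1366]
tcp_rot: [0.001, -0.217, 0.976, -0.001]
ft_force: [-1.2, 1.2, 6.2]
grip_width: 0.0392
grip_force: 41.0
```

{"op": "drive_tool", "data": {
  "steps": [
    [0,0,10,0],
    [0,0,15,0],
    [0,0,25,0],
    [0,0,25,0],
    [0,0,0,0]
  ]
}}

```text
t: 39.15
position: [0.6071, -0.18, 0.2159]
tcp_rot: [0.003, -0.217, 0.976, -0.002]
ft_force: [0.1, 0.2, 0.1]
grip_width: 0.0394
grip_force: 40.3
```

```bash
cat > tray.py <<'E'
from h import *
def tray():
    for c in("scene","top"):
        im,d=env.get_image(c); X=cloud(c,d)
        b=(im[...,2].astype(int)>im[...,0]+60)&(X[...,2]>.015)&(X[...,2]<.03)&(X[...,0]<.58)&(X[...,0]>.3)&(X[...,1]>-.45)&(X[...,1]<-.05)
        q=X[b];print("tray",c,len(q),cv2.minAreaRect((q[:,:2]*1000).astype(np.float32)))
    o=env.observe();print((o["position"]*1e3).round(1),o["tcp_rot"].round(3),o["grip_width"])
    return
E
python3 - <<'E'
from tray import *
tray()
im,d=env.get_image("scene"); save(cv2.resize(im[170:350,120:330],None,fx=3,fy=3),"g1.png")
E
```

```text
tray scene 374 ((441.9322204589844, -258.0628356933594), (87.58808898925781, 162.41107177734375), 7.038455963134766)
tray top 120 ((446.13037109375, -311.4693908691406), (83.8134765625, 55.50950241088867), 7.917389392852783)
[ 606.  -179.4  211.8] [ 0.001 -0.217  0.976 -0.001] 0.03958304699145486
```

View pics/g1.png

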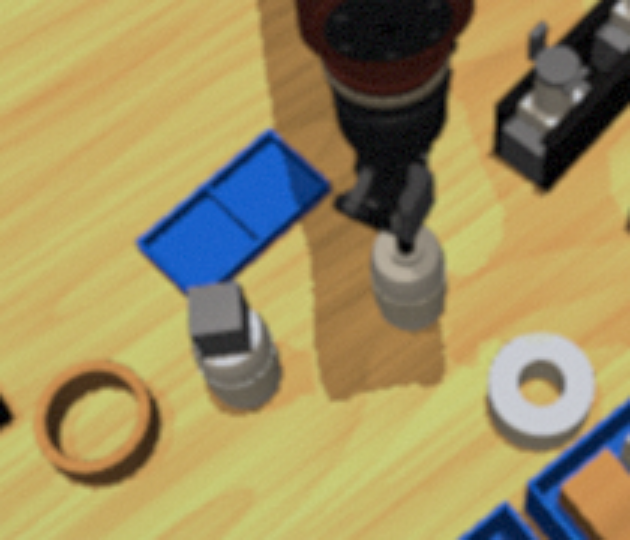

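The over-cap is in the grip and clear of the nozzle, and the bottle is still standing at (408,280). Next I carry it to the +y pocket at (435,−218).

{"op": "drive_tool", "data": {
  "steps": [
    [-30,-6,5,-0.1],
    [-36,-8,0,-0.1],
    [-36,-8,0,-0.105],
    [-36,-8,0,0],
    [-33,-8,0,0],
    [0,0,0,0],
    [0,0,0,0]
  ]
}}

```text
t: 40.0
position: [0.434, -0.2172, 0.2148]
tcp_rot: [0.0, -0.066, 0.998, -0.0]
ft_force: [-0.2, 0.4, -0.4]
grip_width: 0.0395
grip_force: 40.4
```

Run:
```python
from tray import *
tray()
```

```text
tray scene 349 ((442.8935546875, -258.5960998535156), (86.10144805908203, 163.2841796875), 6.805247783660889)
tray top 165 ((437.7703552246094, -246.86978149414062), (83.48656463623047, 143.26246643066406), 7.869630336761475)
[ 434.9 -216.9  214.9] [ 0.    -0.067  0.998  0.   ] 0.03913214411262203
```

{"op": "drive_tool", "data": {
  "steps": [
    [0,0,-35,0],
    [0,0,-40,0],
    [0,0,-40,0],
    [0,0,-30,0],
    [0,0,-20,0],
    [0,0,-8,0],
    [0,0,0,0],
    [0,0,0,0]
  ]
}}

```text
t: 40.9
position: [0.4352, -0.2174, 0.0434]
tcp_rot: [0.001, -0.067, 0.998, -0.001]
ft_force: [-0.1, -0.6, -1.0]
grip_width: 0.0393
grip_force: 40.4
```

{"op": "drive_tool", "data": {
  "steps": [
    [0,0,-5,0],
    [0,0,-4,0],
    [0,0,0,0],
    [0,0,0,0]
  ]
}}

```text
t: 41.3
position: [0.4345, -0.2171, 0.0335]
tcp_rot: [0.0, -0.067, 0.998, -0.0]
ft_force: [-0.4, 0.1, 0.5]
grip_width: 0.0397
grip_force: 40.4
```

{"op": "drive_tool", "data": {
  "steps": [
    [0,0,-3,0],
    [0,0,0,0],
    [0,0,0,0]
  ]
}}

```text
t: 41.6
position: [0.435, -0.2175, 0.0316]
tcp_rot: [0.001, -0.067, 0.998, -0.001]
ft_force: [-3.4, 3.5, 10.2]
grip_width: 0.0393
grip_force: 41.8
```

{"op": "drive_tool", "data": {
  "steps": [
    [0,0,0,0],
    [0,0,0,0],
    [0,0,0,0],
    [0,0,0,0],
    [0,0,0,0]
  ],
  "gripper": 56
}}

```text
t: 42.1
position: [0.4344, -0.217, 0.0302]
tcp_rot: [0.0, -0.067, 0.998, -0.0]
ft_force: [0.7, -0.1, -0.1]
grip_width: 0.0557
grip_force: 0.0
```

{"op": "drive_tool", "data": {
  "steps": [
    [0,0,15,0],
    [0,0,25,0],
    [0,0,40,0],
    [0,0,45,0],
    [0,0,40,0],
    [0,0,30,0],
    [0,0,0,0]
  ]
}}

```text
t: 42.8
position: [0.436, -0.2184, 0.2313]
tcp_rot: [0.003, -0.067, 0.998, -0.003]
ft_force: [1.4, 0.3, 0.8]
grip_width: 0.0561
grip_force: 0.0
```

{"op": "drive_tool", "data": {
  "steps": [
    [28,-24,0,-0.135],
    [28,-24,0,-0.135],
    [28,-23,0,-0.135],
    [28,-23,0,-0.135],
    [24,-22,0,-0.135],
    [0,0,0,0],
    [0,0,0,0]
  ],
  "gripper": 80
}}

```text
t: 43.5
position: [0.5703, -0.333, 0.2245]
tcp_rot: [-0.001, 0.267, 0.964, 0.0]
ft_force: [0.1, 0.6, -0.7]
grip_width: 0.0797
grip_force: 0.0
```

Run:
```python
from tray import *
tray()
q=cloud("scene",env.get_image("scene")[1]).reshape(-1,3)
for (x,y,a,b) in((572,-334,.158,.172),(438,-217,.052,.068)):
    s=q[(abs(q[:,0]*1e3-x)<40)&(abs(q[:,1]*1e3-y)<40)&(q[:,2]>a)&(q[:,2]<b)]
    if len(s): print(len(s),s.mean(0)[2],cv2.minAreaRect((s[:,:2]*1000).astype(np.float32)))
```

```text
tray scene 137 ((444.8133850097656, -258.06927490234375), (86.456298828125, 161.9483184814453), 9.292967796325684)
tray top 282 ((439.37451171875, -256.43157958984375), (83.25326538085938, 162.78932189941406), 7.809176445007324)
[ 570.1 -332.5  225.9] [ 0.     0.267  0.964 -0.   ] 0.08014976480623884
304 0.16432918074072306 ((573.2550048828125, -334.668701171875), (39.89155197143555, 42.44478988647461), 57.92539978027344)
184 0.059223251372226386 ((437.1139221191406, -217.47488403320312), (41.09786605834961, 39.850746154785156), 5.884662628173828)
```

Cap 1 stands in its pocket at (437,−217) with its top at 59 mm. Now the second over-cap.

{"op": "drive_tool", "data": {
  "steps": [
    [2,-2,-25,0],
    [0,0,-30,0],
    [0,0,-25,0],
    [0,0,-9,0],
    [0,0,0,0],
    [0,0,0,0]
  ]
}}

```text
t: 44.25
position: [0.5728, -0.3353, 0.1383]
tcp_rot: [0.001, 0.267, 0.964, -0.001]
ft_force: [1.1, 0.5, 0.1]
grip_width: 0.0799
grip_force: 0.0
```

{"op": "drive_tool", "data": {
  "steps": [
    [0,0,0,0],
    [0,0,0,0],
    [0,0,0,0],
    [0,0,0,0],
    [0,0,0,0],
    [0,0,0,0]
  ],
  "gripper": 30
}}

```text
t: 44.85
position: [0.573, -0.3355, 0.1375]
tcp_rot: [0.001, 0.268, 0.964, -0.001]
ft_force: [-0.3, 0.2, 5.4]
grip_width: 0.0398
grip_force: 40.8
```

{"op": "drive_tool", "data": {
  "steps": [
    [0,0,10,0],
    [0,0,15,0],
    [0,0,25,0],
    [0,0,25,0],
    [0,0,0,0]
  ]
}}

```text
t: 45.35
position: [0.5738, -0.3363, 0.2169]
tcp_rot: [0.003, 0.268, 0.964, -0.002]
ft_force: [-0.2, -1.5, 0.0]
grip_width: 0.0394
grip_force: 40.2
```

{"op": "drive_tool", "data": {
  "steps": [
    [-20,6,0,0.135],
    [-30,8,0,0.135],
    [-30,8,0,0.135],
    [-25,8,0,0.135],
    [-21,7,0,0.135],
    [0,0,0,0],
    [0,0,0,0]
  ]
}}

```text
t: 46.05
position: [0.4466, -0.2983, 0.2119]
tcp_rot: [0.001, -0.065, 0.998, -0.001]
ft_force: [0.7, -0.6, 0.6]
grip_width: 0.0391
grip_force: 40.4
```

Run:
```python
from tray import *
tray()
q=cloud("scene",env.get_image("scene")[1]).reshape(-1,3)
for (x,y,a,b) in((438,-217,.052,.068),(440,-297,.1,.24)):
    s=q[(abs(q[:,0]*1e3-x)<40)&(abs(q[:,1]*1e3-y)<40)&(q[:,2]>a)&(q[:,2]<b)]
    if len(s): print(len(s),s.min(0)[2],cv2.minAreaRect((s[:,:2]*1000).astype(np.float32)))
```

```text
tray scene 357 ((443.122314453125, -257.5090026855469), (86.90904235839844, 163.02719116210938), 6.848865509033203)
tray top 370 ((439.42303466796875, -257.19580078125), (83.4671630859375, 164.7821044921875), 7.988430023193359)
[ 447.  -298.4  211.5] [ 0.001 -0.066  0.998 -0.   ] 0.03954597595031135
210 0.05229866419277568 ((437.20556640625, -217.35084533691406), (40.72562789916992, 39.955360412597656), 5.471194744110107)
435 0.18202318270808523 ((453.7711181640625, -298.8902893066406), (41.080467224121094, 62.738136291503906), 26.98035430908203)
```

{"op": "drive_tool", "data": {
  "steps": [
    [0,0,-35,0],
    [0,0,-40,0],
    [0,0,-40,0],
    [0,0,-30,0],
    [0,0,-18,0],
    [0,0,-8,0],
    [0,0,0,0],
    [0,0,0,0]
  ]
}}

```text
t: 47.0
position: [0.4471, -0.2987, 0.0414]
tcp_rot: [0.001, -0.066, 0.998, -0.001]
ft_force: [0.3, 0.1, 0.4]
grip_width: 0.0395
grip_force: 40.3
```

{"op": "drive_tool", "data": {
  "steps": [
    [0,0,-4,0],
    [0,0,-3,0],
    [0,0,0,0],
    [0,0,0,0]
  ]
}}

```text
t: 47.4
position: [0.4465, -0.2982, 0.0335]
tcp_rot: [0.0, -0.067, 0.998, -0.0]
ft_force: [0.0, 0.4, -0.7]
grip_width: 0.0395
grip_force: 40.3
```

{"op": "drive_tool", "data": {
  "steps": [
    [0,0,-2,0],
    [0,0,0,0],
    [0,0,0,0]
  ]
}}

```text
t: 47.7
position: [0.4468, -0.2984, 0.0324]
tcp_rot: [0.001, -0.067, 0.998, -0.001]
ft_force: [-2.0, 2.4, 7.9]
grip_width: 0.0394
grip_force: 41.4
```

{"op": "drive_tool", "data": {
  "steps": [
    [0,0,0,0],
    [0,0,0,0],
    [0,0,0,0],
    [0,0,0,0],
    [0,0,0,0]
  ],
  "gripper": 56
}}

```text
t: 48.2
position: [0.4464, -0.2981, 0.0312]
tcp_rot: [0.0, -0.067, 0.998, -0.0]
ft_force: [-0.9, -0.9, -0.1]
grip_width: 0.0557
grip_force: 0.0
```

{"op": "drive_tool", "data": {
  "steps": [
    [0,0,15,0],
    [0,0,25,0],
    [0,0,40,0],
    [0,0,45,0],
    [0,0,40,0],
    [0,0,30,0],
    [-20,-40,0,0],
    [-20,-40,0,0]
  ]
}}

```text
t: 49.0
position: [0.407, -0.379, 0.2294]
tcp_rot: [0.001, -0.068, 0.998, -0.002]
ft_force: [0.1, 0.2, -1.0]
grip_width: 0.0559
grip_force: 0.0
```

{"op": "drive_tool", "data": {
  "steps": [
    [-20,-40,0,0],
    [-20,-40,0,0],
    [-10,-30,0,0],
    [0,-30,0,0],
    [0,0,0,0],
    [0,0,0,0]
  ]
}}

```text
t: 49.6
position: [0.3562, -0.5183, 0.2269]
tcp_rot: [0.0, -0.066, 0.998, -0.0]
ft_force: [0.6, -0.4, 0.4]
grip_width: 0.056
grip_force: 0.0
```

Run:
```python
from now import *
from tray import tray
go(TUBES); tray()
q=cloud("scene",env.get_image("scene")[1]).reshape(-1,3)
for (x,y,a,b) in((438,-217,.052,.068),(448,-297,.052,.068)):
    s=q[(abs(q[:,0]*1e3-x)<40)&(abs(q[:,1]*1e3-y)<40)&(q[:,2]>a)&(q[:,2]<b)]
    if len(s): print(len(s),s.mean(0)[2],cv2.minAreaRect((s[:,:2]*1000).astype(np.float32)))
save(env.get_image("scene")[0],"end.png")
```

```text
top
sqA ([(3.06, 2.26), (3.06, 2.28)], 430)
sqB ([(1.75, 2.28), (1.81, 2.3)], 390)
rdA ([(1.55, 0.02), (1.56, 0.04)], 319)
rdB ([(1.45, 0.02), (1.48, 0.04)], 302)
scene
sqA ([(4.25, 2.32), (4.29, 2.3)], 214)
sqB ([(1.71, 2.32), (1.79, 2.3)], 184)
rdA ([(1.52, 0.0), (1.54, -0.02)], 198)
rdB ([(1.43, -0.02), (1.43, 0.0)], 222)
[ 356.8 -517.4  227.2]
tray scene 319 ((442.8013610839844, -257.2248840332031), (86.79198455810547, 163.5765380859375), 7.769904613494873)
tray top 473 ((439.07916259765625, -257.25506591796875), (84.15430450439453, 164.92718505859375), 7.799784183502197)
[ 356.9 -517.3  227.2] [ 0.001 -0.067  0.998 -0.001] 0.05619958656331113
209 0.05922335740936962 ((436.7137145996094, -217.39883422851562), (39.93827438354492, 40.68590545654297), 6.566999435424805)
226 0.05931484065362389 ((447.3381042480469, -298.5373229980469), (41.933876037597656, 40.757137298583984), 6.320432186126709)
```

View pics/end.png

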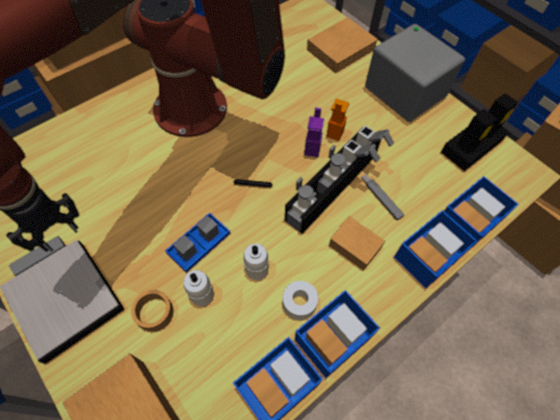

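The picture shows both over-caps in the tray at (185,246) and (207,227), one in each pocket. The bottles are standing at (198,288) and (256,260), and nothing else has moved. I'm handing the job in.

```bash
python3 -c "
from bench import env
print(env.job_done())"
```

```text
the job is handed in; nothing more can be done
None
```

The job is handed in: both round caps are pressed shut, both square caps are open to their stops, and each over-cap is in its own tray pocket; the hand-in returned no verdict, but the last pictures showed the bottles and everything else in place.

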